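Fill the spool rack and take up its ratchet keeper three clicks

ROBOT

A 6-joint arm with a two-finger parallel gripper is mounted at the origin on a cart in front of the work surface, level with it; the furniture and walls round the work are solid. World frame = base frame: x ahead of the robot, y to its left, z up, the work surface at z = 0. Lengths are in m, angles in rad, forces in N, time in s.
With the tool pointing down it reaches from about 0.325 to 0.85 m from the base axis. Payload 15.5 kg.
Tool frame: the origin (TCP) lies between the finger pads; the fingertips stand 8 mm ahead of it and the grasp point (between the pads) lies 11 mm behind it; z points along the fingers, y is the line along which they close (so a half turn about z gives the same grasp; the last joint's range is limited). The gripper opens to 91 mm and grips with 3 to 60 N. Pads are 32 mm wide; open, the fingers measure 118 mm over their backs; the gripper's body (76 mm by 178 mm) begins 60 mm behind the grasp point.
Start: joints at [-0.849, 0.494, 1.345, -0, 1.302, -0.096], TCP at [0.456, -0.427, 0.222] pointing down, gripper open.
Joint ranges: [-2.91, 2.91], [-0.82, 2.16], [0.22, 2.67], [-1.22, 4.37], [0.12, 2.79], [-3.08, 3.08]. Speed limits (rad/s): [1.89, 1.89, 2.57, 3.01, 3.01, 3.01].

INTERFACE

Orientations are given as a 3x3 rotation matrix whose columns are the frame's x, y, z axes.
In Python, from plant import sensors, eyes, job, finder gives the robot as it stands.
- The arm moves only by the tool step_arm, never from a script. Its argument "rows" is a list that holds one entry, the list of rows, each a list of 5 numbers: the shift along the world's x, y, z in m, then the turn about the world's z in degrees, then the finger opening in m, from 0 to 0.0912. In form: [[[x, y, z, turn, claw], ...]]. A call has 1 to 12 rows; each row is the pose to reach, as a shift and turn from the pose commanded when the call began; what a row does not reach only later rows make up. A row lasts 1/10 s, in which the tool goes at most 50 mm and 8.59 degrees, less where a joint would pass 70% of its speed; a pose out of reach is approached as far as the arm can. A call with a gripper value outside its range is refused whole. The fingers move at their own pace and stop on an object; "squeeze" is the grip in N (left out, the last holds). Time passes only in rows, so rows that repeat a pose let the fingers close. It gives the time, the measured TCP pose, the force, the opening and the grip force at its end, in the units of the state.
- sensors.read_state(): the state, without advancing time (a new reading comes with each control period).
- eyes.camera(name): name is "side" or "top"; returns the picture (400x640x3 uint8, red, green, blue); there is no depth.
- eyes.camera_model(name): a dict with "intrinsics" (3x3 intrinsics, pixels), "D" ([k1, k2, p1, p2, k3] as OpenCV has them; the pictures are not rectified), "R" (3x3) and "t" (3): a world point X has camera coordinates R X + t. Camera axes: x right, y down, z forward; pixel columns grow to the right and rows downward; lengths in m; the calibration is good to about 2 mm. A picture is of the moment at which its call begins. camera_model takes no time and is no camera call.
- job.finish_job(): hands the job in; it is judged then, once.
Trained networks look in the newest picture that a camera, given by its name, has taken for a name from the list of things; names that differ only in an ending like _2 or _b are one class to them, and where a whole thing is asked for, a point or a joint stands for the part that bears it (a point fixed in the world has none). Each returns a list of dicts, best first, with "confidence" (0 to 1); they miss things now and then, are a little off and sometimes report something else, mostly with a low value. They report only what shows in the picture. A call takes as long as a camera call. They do not tell look-alikes from the thing itself.
- finder.look_for(camera, thing): "location" ([column, row] in pixels, amid what is visible of it).
- finder.masks_of(camera, thing): "pixels" (400x640 bool, what is visible of it) and "location" ([column, row] in pixels, amid what is visible of it).
The state is a dict: "time_s": time; "joint_positions": joint angles; "dq": joint speeds; "effort": joint torques, N m; "tcp_pos": TCP position; "ee_rot": TCP orientation; "wrist_force": force on the tool from outside, world axes, zero at the start; "moment": the same for the moment, N m; "finger_gap": finger opening in m; "finger_force": force on a finger pad.
Only numpy, scipy, OpenCV 4.12 (cv2) and the standard library are available. Lean on these libraries where they do the work, as an engineer would, in place of code of your own. Each camera call takes 0.05 s, during which the arm holds its last target. There are 200 camera calls.

TASK

Stand the red and the black spool upright in the wooden rack, in one row with the sand spool: the red one next to the sand one, the black one next to the keeper pad; the spools need not touch. Only then, gripping the black knob on the red lever, pull the lever anticlockwise (seen from above) from where it stands until you have felt exactly three clicks, so that the keeper presses the row together; never go on to a fourth click. Finish still gripping the knob with the lever there, and do not disturb the beeswax, the brown dye bottle or the steel anvil disc.

Things in the scene. Friction and masses are not known exactly. Their poses are not given: they have to be found in the camera images.
- spool_rack: Fixed wooden spool rack. Origin 3 mm above the bench, level with the green mat's top; heights count from it. The row runs along its y axis: channel y -23 to 125, floor 8 high, side lips 49 apart and 22 high; end stop face at y 125, 44 high; rubber keeper pad across the other end. Grey housing y -190 to -60, x -54 to 66, 24 high, with the ratchet: upright wheel axis at x 0, y -125 (all mm).
- row_1 (a point): Point on the channel floor of the rack under the centre of the first place (at the end stop), where the sand spool stands. Rack frame: x 0, y 103, z 8 mm.
- row_2 (a point): Point on the channel floor under the centre of the second place, for the red spool. Rack frame: x 0, y 58, z 8 mm.
- row_3 (a point): Point on the channel floor under the centre of the third place (next to the keeper pad), for the black spool. Rack frame: x 0, y 13, z 8 mm.
- ratchet_lever (a joint): Red lever's angle in rad, growing anticlockwise from above, 0 to 1.75; at 0 it points along the rack's -x from the wheel axis. Starts in free travel (0 to 0.15), stays where left. Clicks near 0.45, 0.80, 1.15, a fourth near 1.50: before each the push on the knob rises to about 4 N, then the lever springs ahead some 0.1 rad (pulling 2 to 4 N). After a click the pawl bars the way back.
- lever_knob: Black upright cylindrical knob, 18 mm diameter, 40 mm high, that turns freely on the end of the red lever, 100 mm from the wheel axis. Origin at the centre of its underside, 50 mm above the bench; the top is at 90 mm. The lever arm under it reaches up to 48 mm above the bench.
- knob_mid (a point): Centre of the black knob, 70 mm above the bench and 100 mm from the wheel axis: the point to grip.
- keeper_pad: Black rubber keeper pad across the channel's -y end, 42 x 6 x 32 mm. Origin at the rack origin's height under its front (spool-side) face, at rack y = -25 mm when the lever is at 0; the lever moves it 22 mm towards +y per rad. Sprung: about 250 N/m, 17 mm.
- spool_sand: Sand-coloured thread spool, 43 mm diameter, 52 mm high, 60 g, upright in the first place of the rack. Origin at the centre of its underside.
- spool_red: Red thread spool with white flanges, 43 mm diameter, 52 mm high, about 60 g, upright on the 3 mm thick green mat. Origin at the centre of its underside.
- spool_black: Black thread spool with white flanges, 43 mm diameter, 52 mm high, about 60 g, upright on the 3 mm thick green mat. Origin at the centre of its underside.
- beeswax: Yellow lump of beeswax, 34 x 46 x 19 mm, a bystander. Origin at the centre of its underside.
- dye_brown: Brown dye bottle with black cap, 34 mm diameter, 74 mm high, a bystander. Origin at the centre of its underside.
- rivet_anvil: Steel rivet anvil, a grey disc, 41 mm diameter, 13 mm high, on the green mat, a bystander. Origin at the centre of its underside.
Things that resemble listed ones, but are neither listed nor needed, are in the scene too. Leave any pink, purple or turquoise look-alike of the spool_black alone.

How it is judged:
On the way:
1. the red and the black spool stand upright in the rack in order beside the sand one, let go, before the lever's first click (x of spool_sand in the frame of spool_rack between -0.008 and 0.008 m and z of spool_sand in the frame of spool_rack between 0.004 and 0.012 m and angle between each of spool_sand, spool_red, spool_black's own z axis and vertical below 0.1 rad and x of spool_red in the frame of spool_rack between -0.008 and 0.008 m and z of spool_red in the frame of spool_rack between 0.004 and 0.012 m and x of spool_black in the frame of spool_rack between -0.008 and 0.008 m and z of spool_black in the frame of spool_rack between 0.004 and 0.012 m and y of spool_sand in the frame of spool_rack between 0.081 and 0.107 m and y of spool_red in the frame of spool_rack between 0.035 and 0.075 m and y of spool_black in the frame of spool_rack between -0.01 and 0.034 m and contact force between the fingers and spool_red below 0.1 N and contact force between the fingers and spool_black below 0.1 N and value of joint ratchet_lever below 0.42 rad), for 0.2 s.
At the end, for the whole second after the job is handed in: Spools upright on the channel floor, in the order sand, red, black from the end stop; pad presses the black one (over 0.3 N); lever at rest past its third and short of its fourth click (1.17 to 1.47 rad), fingers still gripping its knob (over 1 N) (x of spool_sand in the frame of spool_rack between -0.008 and 0.008 m and z of spool_sand in the frame of spool_rack between 0.004 and 0.012 m and angle between each of spool_sand, spool_red, spool_black's own z axis and vertical below 0.1 rad and x of spool_red in the frame of spool_rack between -0.008 and 0.008 m and z of spool_red in the frame of spool_rack between 0.004 and 0.012 m and x of spool_black in the frame of spool_rack between -0.008 and 0.008 m and z of spool_black in the frame of spool_rack between 0.004 and 0.012 m and y of spool_sand in the frame of spool_rack between 0.081 and 0.107 m and y of spool_red in the frame of spool_rack between 0.035 and 0.075 m and y of spool_black in the frame of spool_rack between -0.01 and 0.034 m and value of joint ratchet_lever between 1.17 and 1.47 rad and velocity of joint ratchet_lever between -0.05 and 0.05 rad/s and contact force between the fingers and lever_knob above 1 N and contact force between keeper_pad and spool_black above 0.3 N); the arm keeps its last pose, push and grip.
It fails at once if the lever goes past the fourth click (value of joint ratchet_lever above 1.5 rad).
It fails at once if the beeswax is disturbed (moved over 20 mm) (distance of beeswax from where it was at the start of the episode above 0.02 m).
It fails at once if the brown dye bottle is disturbed (moved over 20 mm) (distance of dye_brown from where it was at the start of the episode above 0.02 m).
It fails at once if the steel anvil disc is disturbed (moved over 20 mm) (distance of rivet_anvil from where it was at the start of the episode above 0.02 m).
It also fails if it takes over 69 s, if anything falls off the work surface, if the arm or the gripper's body presses on something with over 40 N, if the wrist force passes 120 N, or if a joint passes its speed limit or range.

## Working session

There is one attempt and no reset: what is moved stays moved. The work goes in short steps, Python scripts to look and compute and a tool call to move; the robot and the scene stay as the last step left them, time stands still between calls to the robot, and variables do not carry over. Pictures are saved under pics/ and viewed, at most 10 in all, crops included, and the job is handed in when it is done.

Besides the shell and the picture viewer there is one more tool, called after "Call:" in YAML: its name, and indented under it one key for each argument. step_arm: Moves the arm, as the interface text tells. Its arguments: {"type":"object","properties":{"rows":{"type":"array"},"squeeze":{"type":"number"}},"required":["rows"]}

```bash
mkdir -p pics
cat > h.py <<'E'
import numpy as np, cv2
from plant import sensors, eyes, job, finder
def ray(cam,uv):
    m=eyes.camera_model(cam);K=np.array(m["intrinsics"]);R=np.array(m["R"]);t=np.array(m["t"])
    n=cv2.undistortPoints(np.array(uv,float).reshape(1,1,2),K,np.array(m["D"],float))[0,0]
    return -R.T@t, R.T@np.array([n[0],n[1],1])
def at_z(cam,uv,z):
    c,d=ray(cam,uv); return c+d*(z-c[2])/d[2]
def tri(uv1,uv2):
    c1,d1=ray("top",uv1);c2,d2=ray("side",uv2)
    s=np.linalg.lstsq(np.c_[d1,-d2],c2-c1,rcond=None)[0]
    a,b=c1+s[0]*d1,c2+s[1]*d2
    return (a+b)/2,np.linalg.norm(a-b)
def proj(cam,X):
    m=eyes.camera_model(cam);R=np.array(m["R"])
    return cv2.projectPoints(np.array(X,float).reshape(-1,1,3),cv2.Rodrigues(R)[0],np.array(m["t"],float),np.array(m["intrinsics"]),np.array(m["D"],float))[0][:,0]
def shot(cam,name):
    im=eyes.camera(cam); cv2.imwrite("pics/"+name,im[:,:,::-1]); return im
E
python3 - <<'E'
from h import *
np.set_printoptions(precision=3,suppress=True)
for c in ["top","side"]:
    shot(c,c+"0.png")
    print(c,ray(c,[320,200]))
    for th in ["spool_rack","lever_knob","keeper_pad","spool_sand","spool_red","spool_black","beeswax","dye_brown","rivet_anvil"]:
        for r in finder.look_for(c,th)[:4]:
            print(th,round(r["confidence"],2),np.round(r["location"],1),at_z(c,r["location"],.07 if th=="lever_knob" else .03))
print(sensors.read_state()["time_s"])
E
```

```text
top (array([ 0.465, -0.254,  1.308]), array([ 0.107, -0.005, -0.994]))
spool_rack 0.61 [272.1 212.5] [ 0.57  -0.136  0.03 ]
spool_rack 0.6 [202.9 278.8] [0.4   0.038 0.03 ]
lever_knob 0.18 [273.1 212.9] [ 0.566 -0.142  0.07 ]
keeper_pad 0.54 [252.  211.1] [ 0.573 -0.084  0.03 ]
spool_sand 0.75 [203.2 277.8] [0.403 0.037 0.03 ]
spool_red 0.57 [353.6 248.8] [ 0.477 -0.347  0.03 ]
spool_black 0.71 [352.  194.5] [ 0.618 -0.344  0.03 ]
spool_black 0.67 [386.1 199.5] [ 0.605 -0.433  0.03 ]
spool_black 0.64 [452.  206.4] [ 0.588 -0.604  0.03 ]
beeswax 0.68 [201.2 277.2] [0.404 0.042 0.03 ]
dye_brown 0.77 [204.5 145.6] [0.746 0.044 0.03 ]
rivet_anvil 0.69 [356.5 161.2] [ 0.706 -0.356  0.03 ]
rivet_anvil 0.21 [353.2 249.3] [ 0.475 -0.346  0.03 ]
side (array([-0.434, -0.036,  0.611]), array([ 0.867, -0.215, -0.449]))
spool_rack 0.95 [279.9 230.3] [ 0.556 -0.178  0.03 ]
spool_rack 0.16 [279.8 224. ] [ 0.587 -0.184  0.03 ]
spool_rack 0.16 [187.8 207.4] [0.75  0.039 0.03 ]
spool_red 0.95 [356.8 230.6] [ 0.5   -0.358  0.03 ]
spool_black 0.67 [432.8 199. ] [ 0.601 -0.609  0.03 ]
spool_black 0.62 [337.5 208.9] [ 0.622 -0.345  0.03 ]
spool_black 0.6 [369.  206.4] [ 0.611 -0.429  0.03 ]
spool_black 0.56 [410.3 206.9] [ 0.576 -0.532  0.03 ]
dye_brown 0.83 [185.8 206.7] [0.756 0.044 0.03 ]
rivet_anvil 0.47 [327.5 199.9] [ 0.681 -0.334  0.03 ]
1.0
```

View pics/top0.png

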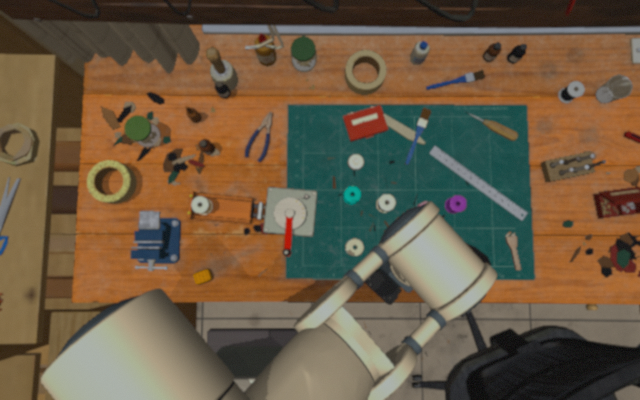

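View pics/side0.png

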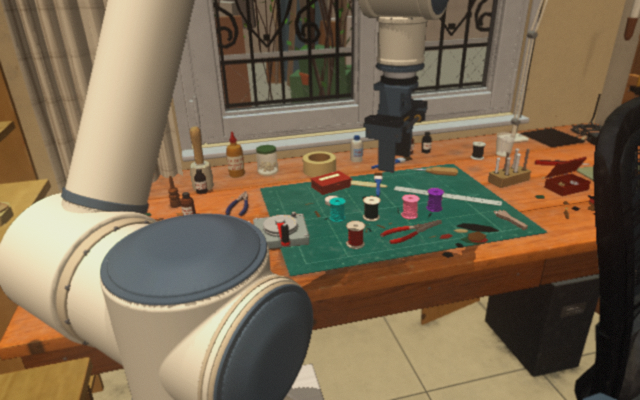

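The candidates for the black spool, as top / side pixels:
- turquoise: (352,194) / (337,209)
- white-flanged with dark thread: (386,202) / (371,207)
- purple: (457,204) / (435,199)
- pink: side only, (410,207)

The one at (386,202) / (371,207) fits. Red is at (355,247) / (356,234), sand at (201,204), the lever wheel at (289,213), and the knob near (287,250). I'll confirm in one crop.

Run:
```python
from h import *
np.set_printoptions(precision=3,suppress=True)
t=cv2.imread("pics/top0.png");s=cv2.imread("pics/side0.png")
a=cv2.resize(t[140:270,180:420],(800,433),interpolation=3)
b=cv2.resize(s[185:260,240:460],(490,167),interpolation=3)
o=np.zeros((600,800,3),np.uint8);o[:433]=a;o[433:,:490]=b
cv2.imwrite("pics/crop.png",o)
st=sensors.read_state();print(st["tcp_pos"],np.array(st["ee_rot"]))
```

```text
[ 0.456 -0.427  0.222] [[ 0.684  0.73  -0.   ]
 [ 0.73  -0.684 -0.   ]
 [-0.    -0.    -1.   ]]
```

View pics/crop.png

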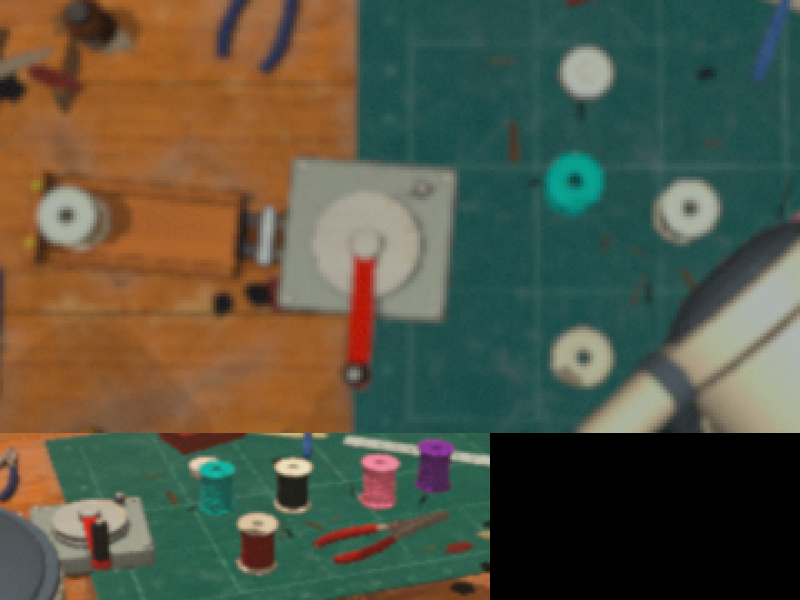

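The crop confirms it. The black spool is the white-flanged one with black thread, crop (690,208), and the red is at crop (583,357). The housing corners and the sand spool give me the rack pose.

Run:
```python
from h import *
np.set_printoptions(precision=4,suppress=True)
f=lambda x,y:[(x+.5)/(800/240)-.5+180,(y+.5)/(433/130)-.5+140]
P=np.array([at_z("top",f(*c),z)[:2] for c,z in [((294,159),.027),((456,171),.027),((441,320),.027),((279,308),.027),((66,215),.063)]])
Q=np.array([[.066,-.06],[.066,-.19],[-.054,-.19],[-.054,-.06],[0,.103]])
pc,qc=P.mean(0),Q.mean(0);H=(Q-qc).T@(P-pc)
th=np.arctan2(H[0,1]-H[1,0],H[0,0]+H[1,1]);R=np.array([[np.cos(th),-np.sin(th)],[np.sin(th),np.cos(th)]]);o=pc-R@qc
print("rack",o,"yaw deg",np.degrees(th)); print("resid mm",1000*((P-(Q@R.T+o))))
for n,q in dict(r1=(0,.103),r2=(0,.058),r3=(0,.013),wheel=(0,-.125)).items(): print(n,R@np.array(q)+o)
for n,c,z in [("black",(690,208),.055),("red",(583,357),.055),("knob",(355,374),.09),("hub",(365,242),.05),("anvil",(586,72),.016)]: print(n,at_z("top",f(*c),z))
k=at_z("top",f(355,374),.09)[:2]; d=R.T@(k-o)-[0,-.125]; print("lever len, ang",np.hypot(*d),np.arctan2(-d[1],-d[0]))
# side check of spool tops
g=lambda x,y:[(x+.5)/(490/220)-.5+240,(y-433+.5)/(167/75)-.5+185]
for n,c,z in [("black",(293,466),.055),("red",(257,522),.055),("knob",(99,523),.09)]: print("side",n,at_z("side",g(*c),z))
```

```text
rack [ 0.5781 -0.0572] yaw deg -4.936141531189366
resid mm [[-2.5838 -0.995 ]
 [-0.4274  1.2518]
 [ 2.2035  2.1474]
 [ 0.0122 -1.429 ]
 [ 0.7955 -0.9751]]
r1 [0.587  0.0454]
r2 [0.5831 0.0006]
r3 [ 0.5792 -0.0442]
wheel [ 0.5674 -0.1817]
black [ 0.5956 -0.4306  0.055 ]
red [ 0.4815 -0.3479  0.055 ]
knob [ 0.4681 -0.1773  0.09  ]
hub [ 0.569  -0.1813  0.05  ]
anvil [ 0.7086 -0.3544  0.016 ]
lever len, ang 0.09932465299920061 0.041515101591674465
side black [ 0.6012 -0.4312  0.055 ]
side red [ 0.4875 -0.3487  0.055 ]
side knob [ 0.4738 -0.1768  0.09  ]
```

Call:
step_arm:
  rows:
    - [[0.014,0.04,-0.04,8,0.0912],[0.027,0.079,-0.08,16,0.0912],[0.027,0.079,-0.11,24,0.0912],[0.027,0.079,-0.13,32,0.0912],[0.027,0.079,-0.14,38.2,0.0912],[0.027,0.079,-0.19,38.2,0.0912],[0.027,0.079,-0.19,38.2,0.0912],[0.027,0.079,-0.19,38.2,0.04],[0.027,0.079,-0.19,38.2,0.03],[0.027,0.079,-0.19,38.2,0.03],[0.027,0.079,-0.19,38.2,0.03],[0.027,0.079,-0.19,38.2,0.03]]
  squeeze: 15

```text
time_s: 2.2
tcp_pos: [0.4833, -0.3487, 0.0328]
ee_rot: [[0.086, 0.996, 0.001], [0.996, -0.086, -0.001], [-0.001, 0.001, -1.0]]
wrist_force: [0.1, 0.5, 0.0]
finger_gap: 0.0538
finger_force: 0.0
```

Call:
step_arm:
  rows:
    - [[0,0,0,0,0.03],[0,0,0,0,0.03],[0,0,0,0,0.03],[0,0,0,0,0.03]]

```text
time_s: 2.6
tcp_pos: [0.4831, -0.3485, 0.0322]
ee_rot: [[0.086, 0.996, 0.0], [0.996, -0.086, -0.0], [-0.0, 0.0, -1.0]]
wrist_force: [-0.1, 0.2, 7.3]
finger_gap: 0.0428
finger_force: 15.0
```

Call:
step_arm:
  rows:
    - [[0,0,0.05,0,0.03],[0,0,0.1,0,0.03],[0.01,0.04,0.13,0,0.03],[0.02,0.08,0.13,0,0.03],[0.035,0.12,0.13,0,0.03],[0.05,0.16,0.13,0,0.03],[0.06,0.2,0.13,0,0.03],[0.075,0.24,0.13,0,0.03],[0.085,0.28,0.13,0,0.03],[0.095,0.32,0.13,0,0.03],[0.1,0.349,0.13,0,0.03],[0.1,0.349,0.11,0,0.03]]

```text
time_s: 3.8
tcp_pos: [0.5848, 0.004, 0.1435]
ee_rot: [[0.083, 0.997, 0.004], [0.997, -0.083, 0.0], [0.001, 0.004, -1.0]]
wrist_force: [-0.1, -0.6, -2.1]
finger_gap: 0.043
finger_force: 15.0
```

Run:
```python
from h import *
t=shot("top","t1.png");s=shot("side","s1.png")
o=np.zeros((600,800,3),np.uint8)
a=t[150:270,170:330,::-1];b=s[130:260,180:340,::-1]
o[:300,:400]=cv2.resize(a,(400,300),interpolation=3)
o[:325,400:]=cv2.resize(b,(400,325),interpolation=3)
cv2.imwrite("pics/c1.png",o[:325]);st=sensors.read_state();print(st["time_s"],st["tcp_pos"],st["wrist_force"],st["finger_gap"],st["finger_force"])
```

```text
3.9 [0.58176643 0.00159518 0.14009442] [-1.05428926 -0.95668367 -0.82227793] 0.04266654182433028 14.999935179948807
```

View pics/c1.png

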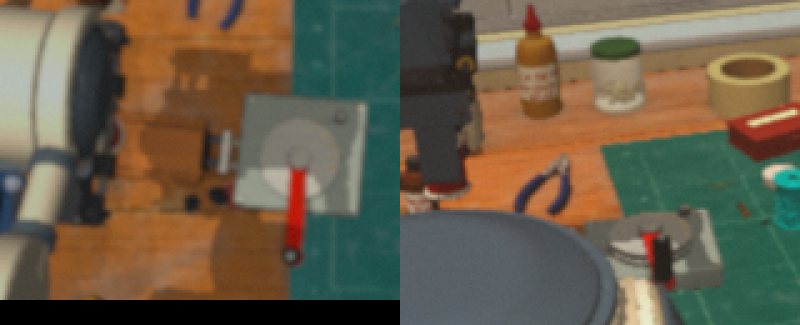

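The red spool is in the grip above the rack, and the arm hides the channel. I'll lower it while watching the force.

Call:
step_arm:
  rows:
    - [[0,0,-0.03,0,0.03],[0,0,-0.06,0,0.03],[0,0,-0.075,0,0.03],[0,0,-0.085,0,0.03],[0,0,-0.09,0,0.03],[0,0,-0.092,0,0.03],[0,0,-0.092,0,0.03]]

```text
time_s: 4.6
tcp_pos: [0.5834, 0.0004, 0.0505]
ee_rot: [[0.086, 0.996, 0.001], [0.996, -0.086, -0.0], [-0.0, 0.001, -1.0]]
wrist_force: [-0.2, -0.5, -1.3]
finger_gap: 0.0427
finger_force: 15.0
```

Call:
step_arm:
  rows:
    - [[0,0,-0.003,0,0.03],[0,0,-0.006,0,0.03],[0,0,-0.008,0,0.03],[0,0,-0.008,0,0.03],[0,0,-0.008,0,0.03]]

```text
time_s: 5.1
tcp_pos: [0.583, 0.0006, 0.0419]
ee_rot: [[0.086, 0.996, -0.0], [0.996, -0.086, 0.0], [0.0, -0.0, -1.0]]
wrist_force: [0.4, 0.2, -0.5]
finger_gap: 0.0427
finger_force: 15.0
```

Call:
step_arm:
  rows:
    - [[0,0,-0.002,0,0.03],[0,0,-0.002,0,0.03],[0,0,-0.002,0,0.03],[0,0,-0.002,0,0.0912],[0,0,-0.002,0,0.0912],[0,0,-0.002,0,0.0912],[0,0,-0.002,0,0.0912],[0,0,-0.002,0,0.0912],[0,0,0.04,0,0.0912],[0,0,0.09,0,0.0912],[0,0,0.11,0,0.0912]]

```text
time_s: 6.2
tcp_pos: [0.5845, 0.0005, 0.1559]
ee_rot: [[0.086, 0.996, 0.005], [0.996, -0.086, -0.0], [-0.0, 0.005, -1.0]]
wrist_force: [-0.1, -0.1, -0.2]
finger_gap: 0.091
finger_force: 0.0
```

Call:
step_arm:
  rows:
    - [[0.002,-0.045,0,0,0.0912],[0.004,-0.09,0,0,0.0912],[0.006,-0.135,0,0,0.0912],[0.007,-0.18,0,0,0.0912],[0.008,-0.225,0,0,0.0912],[0.009,-0.27,0,0,0.0912],[0.01,-0.315,0,0,0.0912],[0.012,-0.36,0,0,0.0912],[0.013,-0.405,0,0,0.0912],[0.014,-0.431,0,0,0.0912],[0.014,-0.431,-0.03,0,0.0912],[0.014,-0.431,-0.04,0,0.0912]]

```text
time_s: 7.4
tcp_pos: [0.5956, -0.4303, 0.109]
ee_rot: [[0.087, 0.996, -0.003], [0.996, -0.087, 0.002], [0.002, -0.003, -1.0]]
wrist_force: [-0.8, 0.2, -0.5]
finger_gap: 0.0915
finger_force: 0.0
```

Run:
```python
from h import *
t=shot("top","t2.png");s=shot("side","s2.png")
o=np.zeros((330,800,3),np.uint8)
a=t[170:260,180:300,::-1];b=s[140:260,300:460,::-1]
o[:300,:400]=cv2.resize(a,(400,300),interpolation=3)
o[:300,400:]=cv2.resize(b,(400,300),interpolation=3)
cv2.imwrite("pics/c2.png",o);st=sensors.read_state();print(st["time_s"],st["tcp_pos"])
```

```text
7.5 [ 0.59598996 -0.4290755   0.10991118]
```

View pics/c2.png

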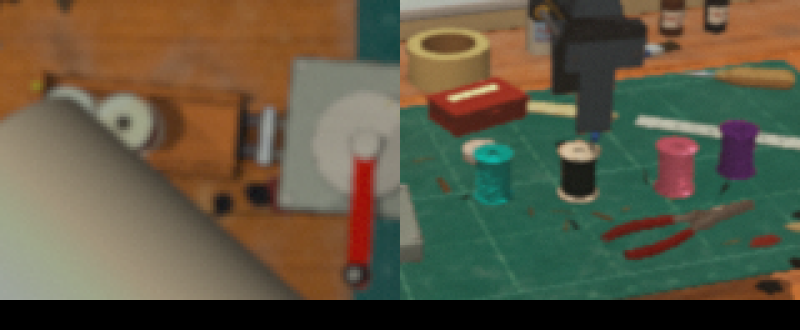

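Red stands beside sand in the rack at top-crop (125,125). The gripper straddles the black spool at side-crop (578,165).

Call:
step_arm:
  rows:
    - [[0,0,-0.04,0,0.0912],[0,0,-0.08,0,0.0912],[0,0,-0.08,0,0.0912],[0,0,-0.08,0,0.03],[0,0,-0.08,0,0.03],[0,0,-0.08,0,0.03],[0,0,-0.08,0,0.03],[0,0,-0.08,0,0.03],[0,0,-0.08,0,0.03],[0,0,-0.08,0,0.03],[0,0,-0.08,0,0.03],[0,0,-0.08,0,0.03]]

```text
time_s: 8.7
tcp_pos: [0.5971, -0.4305, 0.0322]
ee_rot: [[0.086, 0.996, 0.0], [0.996, -0.086, -0.0], [-0.0, 0.0, -1.0]]
wrist_force: [-1.2, 1.7, 5.6]
finger_gap: 0.0428
finger_force: 15.0
```

Call:
step_arm:
  rows:
    - [[0,0,0.05,0,0.03],[0,0,0.1,0,0.03],[-0.002,0.04,0.13,0,0.03],[-0.004,0.085,0.13,0,0.03],[-0.006,0.13,0.13,0,0.03],[-0.008,0.175,0.13,0,0.03],[-0.01,0.22,0.13,0,0.03],[-0.012,0.265,0.13,0,0.03],[-0.014,0.31,0.13,0,0.03],[-0.017,0.355,0.13,0,0.03],[-0.018,0.381,0.12,0,0.03],[-0.018,0.381,0.1,0,0.03]]

```text
time_s: 9.9
tcp_pos: [0.5794, -0.0461, 0.1327]
ee_rot: [[0.083, 0.997, 0.002], [0.997, -0.083, 0.0], [0.0, 0.002, -1.0]]
wrist_force: [0.9, -1.4, -1.2]
finger_gap: 0.0427
finger_force: 15.0
```

Call:
step_arm:
  rows:
    - [[0,0,-0.03,0,0.03],[0,0,-0.055,0,0.03],[0,0,-0.07,0,0.03],[0,0,-0.078,0,0.03],[0,0,-0.082,0,0.03],[0,0,-0.084,0,0.03],[0,0,-0.084,0,0.03]]

```text
time_s: 10.6
tcp_pos: [0.5794, -0.0495, 0.0484]
ee_rot: [[0.086, 0.996, 0.001], [0.996, -0.086, -0.0], [-0.0, 0.001, -1.0]]
wrist_force: [-0.9, 0.1, -0.3]
finger_gap: 0.0425
finger_force: 15.0
```

Call:
step_arm:
  rows:
    - [[0,0,-0.004,0,0.03],[0,0,-0.008,0,0.03],[0,0,-0.008,0,0.03],[0,0,-0.008,0,0.0912],[0,0,-0.008,0,0.0912],[0,0,-0.008,0,0.0912],[0,0,-0.008,0,0.0912],[0,0,-0.008,0,0.0912],[0,0,0.035,0,0.0912],[0,0,0.08,0,0.0912],[-0.03,-0.04,0.1,0,0.0912],[-0.06,-0.08,0.1,0,0.0912]]

```text
time_s: 11.8
tcp_pos: [0.5225, -0.1271, 0.1506]
ee_rot: [[0.083, 0.996, 0.005], [0.997, -0.083, -0.002], [-0.001, 0.005, -1.0]]
wrist_force: [0.3, -1.3, -0.7]
finger_gap: 0.0916
finger_force: 0.0
```

Call:
step_arm:
  rows:
    - [[-0.02,-0.02,0,-8.4,0.07],[-0.04,-0.04,0,-16.8,0.05],[-0.05,-0.048,0,-25,0.05],[-0.05,-0.048,0,-33,0.05],[-0.05,-0.048,0,-42,0.05],[-0.05,-0.048,0,-50,0.05],[-0.05,-0.048,0,-50,0.05],[-0.05,-0.048,-0.03,-50,0.05],[-0.05,-0.048,-0.03,-50,0.05]]

```text
time_s: 12.7
tcp_pos: [0.4698, -0.1738, 0.1158]
ee_rot: [[0.816, 0.578, -0.004], [0.578, -0.816, 0.002], [-0.002, -0.003, -1.0]]
wrist_force: [-0.5, 0.1, 0.6]
finger_gap: 0.05
finger_force: 0.0
```

Run:
```python
from h import *
t=shot("top","t3.png");s=shot("side","s3.png")
o=np.zeros((330,800,3),np.uint8)
a=t[170:260,180:300,::-1];b=s[160:280,220:380,::-1]
o[:300,:400]=cv2.resize(a,(400,300),interpolation=3)
o[:300,400:]=cv2.resize(b,(400,300),interpolation=3)
cv2.imwrite("pics/c3.png",o);st=sensors.read_state();print(st["time_s"],st["tcp_pos"],st["finger_gap"],st["joint_positions"])
```

```text
12.8 [ 0.47086131 -0.17431924  0.11790379] 0.05002172804961129 [-4.73545553e-01  4.62949407e-01  1.76436676e+00 -1.05719054e-05
  9.15756663e-01  4.82497041e-01]
```

View pics/c3.png

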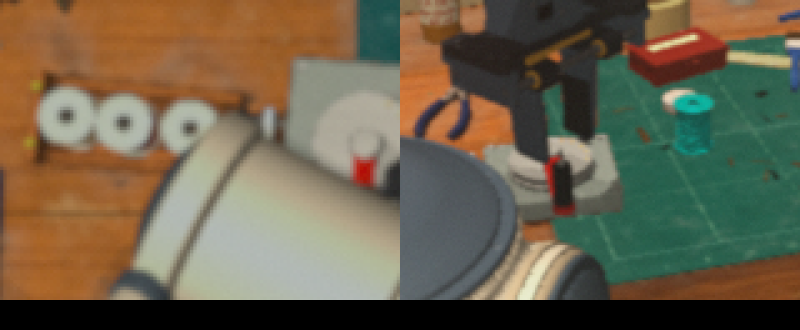

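All three spools stand in the row at top-crop (66,117), (124,123) and (189,129). The fingers straddle the knob at side-crop (562,180), so I'll descend and grip.

Call:
step_arm:
  rows:
    - [[0,0,-0.02,0,0.05],[0,0,-0.04,0,0.05],[0,0,-0.057,0,0.05],[0,0,-0.057,0,0.05],[0,0,-0.057,0,0.01],[0,0,-0.057,0,0.01],[0,0,-0.057,0,0.01],[0,0,-0.057,0,0.01],[0,0,-0.057,0,0.01],[0,0,-0.057,0,0.01],[0,0,-0.057,0,0.01]]
  squeeze: 20

```text
time_s: 13.9
tcp_pos: [0.4714, -0.1746, 0.0611]
ee_rot: [[0.819, 0.574, 0.001], [0.574, -0.819, -0.0], [0.0, 0.001, -1.0]]
wrist_force: [0.5, -0.3, 6.6]
finger_gap: 0.0174
finger_force: 20.0
```

Call:
step_arm:
  rows:
    - [[-0.0001,-0.004,0,0,0.01],[0,-0.008,0,0,0.01],[0.0002,-0.012,0,0,0.01],[0.0005,-0.0164,0,0,0.01],[0.001,-0.0212,0,0,0.01],[0.0022,-0.0262,0,0,0.01],[0.0022,-0.0262,0,0,0.01]]
  squeeze: 30

```text
time_s: 14.6
tcp_pos: [0.4733, -0.2008, 0.061]
ee_rot: [[0.819, 0.574, -0.0], [0.574, -0.819, 0.0], [0.0, -0.001, -1.0]]
wrist_force: [-0.9, 1.2, 8.0]
finger_gap: 0.0174
finger_force: 30.0
```

Call:
step_arm:
  rows:
    - [[0.0012,-0.0049,0,0,0.01],[0.0026,-0.0097,0,0,0.01],[0.0035,-0.012,0,0,0.01],[0.0035,-0.012,0,0,0.01]]

```text
time_s: 15.0
tcp_pos: [0.4767, -0.2129, 0.061]
ee_rot: [[0.819, 0.574, -0.0], [0.574, -0.819, 0.0], [-0.0, -0.0, -1.0]]
wrist_force: [-2.5, -1.0, 7.6]
finger_gap: 0.0174
finger_force: 30.0
```

Call:
step_arm:
  rows:
    - [[0.0008,-0.0024,0,0,0.01],[0.0027,-0.007,0,0,0.01],[0.0027,-0.007,0,0,0.01]]

```text
time_s: 15.3
tcp_pos: [0.4796, -0.2202, 0.0611]
ee_rot: [[0.819, 0.574, 0.0], [0.574, -0.819, -0.0], [-0.0, 0.0, -1.0]]
wrist_force: [-3.4, -3.3, 6.9]
finger_gap: 0.0173
finger_force: 30.0
```

Call:
step_arm:
  rows:
    - [[0.0021,-0.0045,0,0,0.01],[0.0044,-0.0089,0,0,0.01],[0.0044,-0.0089,0,0,0.01]]

```text
time_s: 15.6
tcp_pos: [0.4841, -0.2291, 0.0611]
ee_rot: [[0.819, 0.574, 0.0], [0.574, -0.819, -0.0], [-0.0, 0.0, -1.0]]
wrist_force: [-1.6, -1.8, 7.5]
finger_gap: 0.0173
finger_force: 30.0
```

Call:
step_arm:
  rows:
    - [[0.0026,-0.0043,0,0,0.01],[0.0053,-0.0084,0,0,0.01],[0.0053,-0.0084,0,0,0.01]]

```text
time_s: 15.9
tcp_pos: [0.489, -0.2371, 0.0611]
ee_rot: [[0.819, 0.574, -0.001], [0.574, -0.819, 0.0], [-0.0, -0.001, -1.0]]
wrist_force: [-3.5, -0.5, 7.7]
finger_gap: 0.0171
finger_force: 30.0
```

Call:
step_arm:
  rows:
    - [[0.003,-0.0041,0,0,0.01],[0.003,-0.0041,0,0,0.01]]

```text
time_s: 16.1
tcp_pos: [0.4921, -0.2413, 0.0611]
ee_rot: [[0.819, 0.574, -0.0], [0.574, -0.819, 0.0], [-0.0, -0.0, -1.0]]
wrist_force: [-3.8, -0.2, 7.6]
finger_gap: 0.0177
finger_force: 30.0
```

Call:
step_arm:
  rows:
    - [[0.0032,-0.0038,0,0,0.01],[0.0032,-0.0038,0,0,0.01]]

```text
time_s: 16.3
tcp_pos: [0.4953, -0.2453, 0.0611]
ee_rot: [[0.819, 0.574, -0.0], [0.574, -0.819, -0.0], [-0.0, -0.0, -1.0]]
wrist_force: [-2.2, -3.3, 7.8]
finger_gap: 0.0174
finger_force: 30.0
```

Call:
step_arm:
  rows:
    - [[0.0034,-0.0037,0,0,0.01],[0.0034,-0.0037,0,0,0.01]]

```text
time_s: 16.5
tcp_pos: [0.4991, -0.2493, 0.0612]
ee_rot: [[0.819, 0.574, 0.0], [0.574, -0.819, -0.001], [-0.0, 0.001, -1.0]]
wrist_force: [0.1, -4.9, 7.0]
finger_gap: 0.0171
finger_force: 30.0
```

Call:
step_arm:
  rows:
    - [[0.0035,-0.0035,0,0,0.01],[0.0035,-0.0035,0,0,0.01]]

```text
time_s: 16.7
tcp_pos: [0.5028, -0.2529, 0.0612]
ee_rot: [[0.819, 0.574, 0.001], [0.574, -0.819, -0.001], [-0.0, 0.001, -1.0]]
wrist_force: [-1.8, -3.4, 6.8]
finger_gap: 0.0175
finger_force: 30.0
```

Call:
step_arm:
  rows:
    - [[0.0037,-0.0033,0,0,0.01],[0.0076,-0.0065,0,0,0.01],[0.0076,-0.0065,0,0,0.01]]

```text
time_s: 17.0
tcp_pos: [0.5096, -0.2589, 0.0611]
ee_rot: [[0.819, 0.574, -0.001], [0.574, -0.819, 0.0], [-0.001, -0.001, -1.0]]
wrist_force: [-4.2, -2.4, 9.4]
finger_gap: 0.0175
finger_force: 30.0
```

Call:
step_arm:
  rows:
    - [[0.004,-0.0029,0,0,0.01],[0.004,-0.0029,0,0,0.01]]

```text
time_s: 17.2
tcp_pos: [0.5137, -0.2619, 0.0611]
ee_rot: [[0.819, 0.575, -0.001], [0.575, -0.819, -0.0], [-0.001, -0.0, -1.0]]
wrist_force: [-2.7, -3.1, 8.8]
finger_gap: 0.0172
finger_force: 30.0
```

Call:
step_arm:
  rows:
    - [[0.0042,-0.0028,0,0,0.01],[0.0042,-0.0028,0,0,0.01]]

```text
time_s: 17.4
tcp_pos: [0.518, -0.2648, 0.0611]
ee_rot: [[0.819, 0.574, -0.001], [0.574, -0.819, -0.0], [-0.001, -0.0, -1.0]]
wrist_force: [-3.1, -3.7, 9.3]
finger_gap: 0.0176
finger_force: 30.0
```

Call:
step_arm:
  rows:
    - [[0.0043,-0.0025,0,0,0.01],[0.0043,-0.0025,0,0,0.01]]

```text
time_s: 17.6
tcp_pos: [0.5224, -0.2674, 0.0612]
ee_rot: [[0.819, 0.574, -0.0], [0.574, -0.819, -0.001], [-0.001, 0.0, -1.0]]
wrist_force: [-2.0, -2.9, 7.9]
finger_gap: 0.0177
finger_force: 30.0
```

Call:
step_arm:
  rows:
    - [[0.0044,-0.0023,0,0,0.01],[0.0044,-0.0023,0,0,0.01]]

```text
time_s: 17.8
tcp_pos: [0.5274, -0.2699, 0.0613]
ee_rot: [[0.819, 0.574, 0.001], [0.574, -0.819, -0.001], [0.0, 0.001, -1.0]]
wrist_force: [3.3, -2.1, 6.4]
finger_gap: 0.0171
finger_force: 30.0
```

Call:
step_arm:
  rows:
    - [[0.0045,-0.0021,0,0,0.01],[0.0045,-0.0021,0,0,0.01],[0.0045,-0.0021,0,0,0.01]]

```text
time_s: 18.1
tcp_pos: [0.5318, -0.2719, 0.0612]
ee_rot: [[0.819, 0.574, 0.001], [0.574, -0.819, -0.001], [0.0, 0.001, -1.0]]
wrist_force: [-0.3, -2.7, 4.1]
finger_gap: 0.0171
finger_force: 30.0
```

The third click showed as a pull of about 4 N at roughly 1.20 rad, after clicks near 0.45 and 0.80. I'll let it settle and verify.

Call:
step_arm:
  rows:
    - [[0,0,0,0,0.01],[0,0,0,0,0.01],[0,0,0,0,0.01],[0,0,0,0,0.01],[0,0,0,0,0.01]]

```text
time_s: 18.6
tcp_pos: [0.5317, -0.2719, 0.0613]
ee_rot: [[0.819, 0.574, 0.001], [0.574, -0.819, -0.001], [0.0, 0.001, -1.0]]
wrist_force: [-0.8, -3.2, 6.1]
finger_gap: 0.017
finger_force: 30.0
```

Run:
```python
from h import *
t=shot("top","t4.png");s=shot("side","s4.png")
o=np.zeros((330,800,3),np.uint8)
a=t[170:260,180:300,::-1];b=s[160:280,220:380,::-1]
o[:300,:400]=cv2.resize(a,(400,300),interpolation=3)
o[:300,400:]=cv2.resize(b,(400,300),interpolation=3)
cv2.imwrite("pics/c4.png",o);st=sensors.read_state();print(st["time_s"],st["tcp_pos"],st["finger_force"])
```

```text
18.7 [ 0.5316995  -0.2719042   0.06125985] 30.000892281532288
```

View pics/c4.png

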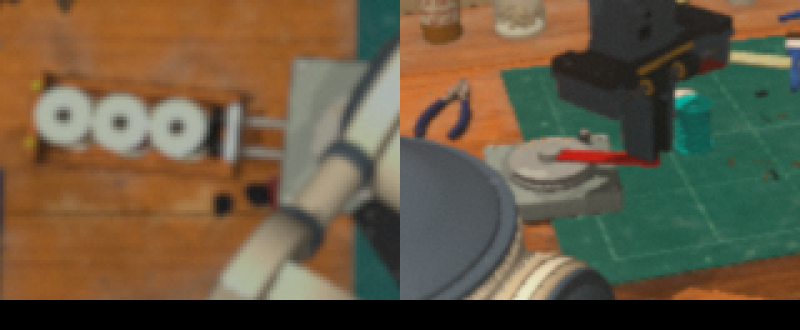

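The keeper pad at crop (215,130) presses the row at (64,115), (119,122) and (177,127), and the knob is gripped at side-crop (650,150). I'll nudge the lever a little to centre it in the allowed band, then hand in.

Call:
step_arm:
  rows:
    - [[0.0018,-0.0008,0,0,0.01],[0.0037,-0.0016,0,0,0.01],[0.0037,-0.0016,0,0,0.01],[0.0037,-0.0016,0,0,0.01],[0.0037,-0.0016,0,0,0.01],[0.0037,-0.0016,0,0,0.01]]

```text
time_s: 19.3
tcp_pos: [0.5351, -0.2733, 0.0612]
ee_rot: [[0.819, 0.574, 0.0], [0.574, -0.819, -0.001], [-0.0, 0.001, -1.0]]
wrist_force: [-3.3, -2.9, 6.7]
finger_gap: 0.0176
finger_force: 30.0
```

Run:
```python
from h import *
st=sensors.read_state();print(st["time_s"],st["tcp_pos"],st["wrist_force"],st["finger_force"])
print(job.finish_job())
```

```text
19.3 [ 0.53506656 -0.27330279  0.06119769] [-3.29020799 -2.87595836  6.71308949] 30.001207888126373
the job is handed in; nothing more can be done
None
```

I handed the job in at 19.3 s: the red and black spools stand in the row with the sand one, the lever is past its third click at about 1.29 rad (estimated from the arm's position), and the knob is still gripped; no verdict came back.

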